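# Click the fence stop into its index notch and bring the neck blank up to it

### The job

Set up the router fence for the next neck: push the sliding stop along the fence to the notched steel plate until you feel it drop into the notch. Then push the stepped wooden neck blank back flat against the fence and along it until the tall heel end rests against the stop's arm, gently, so that the stop still sits in its notch at the end. Only push with the fingertips or the outside of the fingers: lift nothing, take nothing between the fingers, and leave the other things on the table alone.

Things in the scene. Friction and masses are not known exactly. Their poses are not given: they have to be found in the camera images.
- fence: Fixed fence: slotted aluminium bar with plywood face, 620 mm long (its y axis), 50 mm deep (x), 60 mm high; origin on the table under its middle. Its upright plywood work face looks to -x, 25 mm from the origin (x = -25 mm); hold-down angles stand behind it.
- index_plate: Dark steel plate screwed on the fence's top, elsewhere along it each time: 68 mm long (y), 20 wide (x), 4 high; axes as the fence's. Origin: middle of its underside, in the middle of its V notch (across x, 11 mm wide at the top, 4 mm deep). Both ends are ramps 18 mm long, with flat lands between ramp and notch.
- stop_mid (a point): Point of the sliding stop at fence-top level under its roller plunger, midway along the stop; axes as the fence's. The stop is home when this point is at the plate's origin. Stop: aluminium carriage on it (50 mm along y, 53 along x, 66 to 90 mm above the table, knob to 110 mm) with a drop arm before the fence face (16 mm along y, out to 67 mm from the fence's middle line, down to 4 mm).
- stop (a joint): Position of the stop along the fence, m, growing along its +y; 0 at the fence's middle. It starts 80 to 250 mm from the notch, on the plate's +y side. About 1.5 N moves it, 5 to 6 N up the plate's ramp; then the force dips as its roller drops in the notch (it snaps home from within 4 mm). Some 11 N would push it out again; pressed under 3 mm off the notch and let go, it returns.
- stop_push (a point): Middle of the carriage's +y end face (the one away from the plate), 78 mm above the table; the face is 50 mm wide (x) and 24 mm high. Pushing here along the fence's -y moves the stop to the plate.
- stop_face (a point): Middle of the contact area of the drop arm's -y face, 25 mm above the table, 27.5 mm in front of the fence face: the blank's heel end comes to rest here. Axes as the fence's.
- blank_heel_end (a point): Centre of the upright end face of the neck blank's heel (55 mm wide, 50 high), 25 mm above the table; y points out of it, along the blank. Blank: loose wood, about 0.26 kg, 267 mm long, 55 wide (x), heel toward the stop: heel 60 mm long, 50 high, then a shaft 24 high to 190 mm from the heel end, then a slightly rising headstock. Starts 12 to 24 mm off the fence, askew, 50 to 110 mm short.
- blank_heel (a point): Centre of the blank's heel block (55 x 60 x 50 mm), 25 mm above the table, 30 mm behind the heel end.
- blank_step (a point): Centre of the upright step face at the back of the heel, 60 mm behind the heel end, 37 mm above the table (the face runs from the shaft's top at 24 mm to the heel's top at 50 mm). It looks along the blank's -y; pushing here along +y slides the blank to the stop.
- blank_tail (a point): Point on the shaft's centre line 180 mm behind the heel end, 12 mm above the table (half its height); the shaft is 55 mm wide here.
- try_square: Loose try square (wooden stock 110 mm, steel blade 150 mm), lying behind the fence: leave alone.
- earmuffs: Loose ear defenders, about 160 x 180 mm, 74 mm high, on the table's near left: leave alone. Origin on the table between the cups.
- collet_wrench: Loose steel wrench, 170 mm, lying behind the fence: leave alone.
- wax_tin: Loose round tin, 68 mm across, 45 mm high, on the near side of the table: leave alone.

How it is judged:
On the way, in this order (a step that is already met when the one before it is completed fails the run):
1. the stop has dropped into the index plate's notch (y of stop_mid in the frame of index_plate between -0.0025 and 0.0025 m), for 0.2 s.
2. the neck blank's heel has been pushed up to the stop, along the fence (y of blank_heel_end in the frame of stop_face above -0.003 m and x of blank_heel_end in the frame of stop_face above -0.02 m), for 0.1 s.
At the end, for the whole second after the job is handed in: The stop rests in the index plate's notch (within 2.5 mm of its middle), the blank lies flat on the table with its side along the fence face (heel end within 4 mm, shaft within 5 mm of it) and its heel end against the stop's arm (within 3 mm), all at rest (all of step 1 and y of blank_heel_end in the frame of stop_face between -0.003 and 0.003 m and x of blank_heel_end in the frame of fence between -0.0565 and -0.045 m and x of blank_tail in the frame of fence above -0.0575 m and height (world z) of blank_heel below 0.028 m and angle between blank_heel's own z axis and vertical below 0.04 rad and velocity of joint stop between -0.01 and 0.01 m/s); the robot touches nothing.
It fails at once if the neck blank was lifted or tipped (height (world z) of blank_heel above 0.035 m or height (world z) of blank_tail above 0.022 m or angle between blank_heel's own z axis and vertical above 0.12 rad).
It fails at once if the heel of the blank was taken between the fingers (x of the grasp point in the frame of blank_heel between -0.022 and 0.022 m and y of the grasp point in the frame of blank_heel between -0.024 and 0.024 m and z of the grasp point in the frame of blank_heel below 0.034 m).
It fails at once if the shaft of the blank was taken between the fingers (x of the grasp point in the frame of blank_tail between -0.022 and 0.022 m and y of the grasp point in the frame of blank_tail between -0.08 and 0.11 m and z of the grasp point in the frame of blank_tail below 0.022 m).
It fails at once if the stop was taken between the fingers ((x of the grasp point in the frame of stop_mid between -0.045 and 0.012 m and y of the grasp point in the frame of stop_mid between -0.02 and 0.02 m and z of the grasp point in the frame of stop_mid below 0.058 m) or (x of the grasp point in the frame of stop_face between -0.02 and 0.02 m and y of the grasp point in the frame of stop_face between 0.002 and 0.014 m and z of the grasp point in the frame of stop_face below 0.07 m)).
It fails at once if another thing on the table was disturbed (distance of any of try_square, earmuffs, collet_wrench, wax_tin from where it was at the start of the episode above 0.02 m).
It also fails if it takes over 70 s, if anything falls off the work surface, if the arm or the gripper's body presses on something with over 40 N, if the wrist force passes 120 N, or if a joint passes its speed limit or range.

### The arm

A 7-joint arm with a two-finger parallel gripper is mounted at the origin on the work surface. World frame = base frame: x ahead of the robot, y to its left, z up, the work surface at z = 0. Lengths are in m, angles in rad, forces in N, time in s.
With the tool pointing down it reaches from about 0.4 to 0.85 m from the base axis. Payload 10.4 kg.
Tool frame: the origin (TCP) lies midway between the tips of the shut fingers; the grasp point (between the pads) lies 19 mm behind it; z points along the fingers, y is the line along which they close (so a half turn about z gives the same grasp; the last joint's range is limited). The gripper opens to 87 mm and grips with 3 to 60 N. Pads are 19 mm wide; open, the fingers measure 117 mm over their backs; the gripper's body (75 mm by 190 mm) begins 51 mm behind the grasp point.
Start: joints at [1.149, 0.332, -0.065, 1.46, 0.022, 1.35, -0.088], TCP at [0.243, -0.576, 0.223] pointing down, gripper open.
Joint ranges: [-2.6, 2.6], [-0.5, 2.12], [-1.47, 1.34], [0.16, 2.42], [-1.27, 4.41], [0.06, 2.06], [-2.6, 2.6]. Speed limits (rad/s): [2.22, 2.22, 2.79, 2.79, 3.14, 3.14, 3.14].

### API

Orientations are given as a unit quaternion [x, y, z, w].
In Python, from bench import r gives the robot as it stands.
- The arm moves only by the tool move_arm, never from a script. Its argument "targets" is a list of rows, each a list of 3 entries, a list of its own where there are three numbers: the shift along the tool's x, y, z in cm, then the turn, a rotation vector about the tool's x, y, z in rad, then the opening in per cent of the stroke, from 0 (shut) to 100 (fully open). In form: [[[x, y, z], [wx, wy, wz], gripper], ...]. A call has 1 to 20 rows; each row shifts and turns the commanded pose from where the row before left it, along the tool's axes as they then stand; what a row does not reach is not made up. A row lasts 1/8 s, in which the tool goes at most 62.5 mm and 10.7 degrees, less where a joint would pass 70% of its speed; a pose out of reach is approached as far as the arm can. A call with a gripper value outside its range is refused whole. The fingers move at their own pace and stop on an object; "grip_force" is the grip in N (left out, the last holds). Time passes only in rows, so rows that do not move let the fingers close. It gives the time, the measured TCP pose, the force, the opening and the grip force at its end, in the units of the state.
- r.read_state(): the state, without advancing time (a new reading comes with each control period).
- r.camera(name): name is "scene" or "top" or "wrist"; returns a dict with "image" (400x640x3 uint8, blue, green, red), "vertical_fov" (degrees; the focal length in pixels is half the picture's height over the tangent of half this angle, whatever the lens; pixels are square), "cx", "cy" (the principal point, pixels), "cam_to_world" (4x4, takes a point from camera to world coordinates). Camera axes: x right, y down, z forward; pixel columns grow to the right and rows downward; lengths in m; the calibration is good to about 2 mm. A picture is of the moment at which its call begins. There is no depth.
- r.close_job(): hands the job in; it is judged then, once.
The state is a dict: "time": time; "joint_positions": joint angles; "joint_vel": joint speeds; "joint_torque": joint torques, N m; "ee_pos": TCP position; "eef_rot": TCP orientation; "ft_force": force on the tool from outside, world axes, zero at the start; "torque": the same for the moment, N m; "width": finger opening in m; "grip_force": force on a finger pad.
Only numpy, scipy, OpenCV 4.12 (cv2) and the standard library are available. Lean on these libraries where they do the work, as an engineer would, in place of code of your own. Each camera call takes 0.05 s, during which the arm holds its last target. There are 200 camera calls.

## Working session

There is one attempt and no reset: what is moved stays moved. The work goes in short steps, Python scripts to look and compute and a tool call to move; the robot and the scene stay as the last step left them, time stands still between calls to the robot, and variables do not carry over. Pictures are saved under pics/ and viewed, at most 10 in all, crops included, and the job is handed in when it is done.

Besides the shell and the picture viewer there is one more tool, called as name([rows], argument=value, ...), one row to a line, values as JSON. move_arm: Moves the arm, as the interface text tells. Its arguments: {"type":"object","properties":{"targets":{"type":"array"},"grip_force":{"type":"number"}},"required":["targets"]}

```bash
ls; mkdir -p pics; cat > h.py <<'E'
import numpy as np, cv2
from bench import r
def cam(n):
    c=r.camera(n); im=np.ascontiguousarray(np.array(c["image"])); T=np.array(c["cam_to_world"])
    f=im.shape[0]/2/np.tan(np.radians(c["vertical_fov"])/2)
    return im,(f,c["cx"],c["cy"],T)
def ray(K,u,v,z):
    f,cx,cy,T=K; d=T[:3,:3]@np.array([(u-cx)/f,(v-cy)/f,1]); o=T[:3,3]
    return o+d*(z-o[2])/d[2]
def proj(K,p):
    f,cx,cy,T=K; q=T[:3,:3].T@(np.array(p)-T[:3,3]); return f*q[0]/q[2]+cx,f*q[1]/q[2]+cy
E
python3 - <<'E'
from h import *
import pickle
for n in ("scene","top"):
    im,K=cam(n); cv2.imwrite(f"pics/{n}0.png",im); pickle.dump(K,open(f"{n}.pkl","wb")); print(n,im.shape,K)
s=r.read_state(); print(s["time"],s["ee_pos"],s["eef_rot"],s["ft_force"])
E
```

```text
pics
scene (400, 640, 3) (np.float64(425.6782092882482), 315.30222801123125, 192.77716157794111, array([[-0.87037472,  0.38005184, -0.31306301,  0.8217326 ],
       [ 0.49216901,  0.69054239, -0.53001969,  0.46535194],
       [ 0.01474832, -0.61539565, -0.78808038,  0.82427063],
       [ 0.        ,  0.        ,  0.        ,  1.        ]]))
top (400, 640, 3) (np.float64(402.654915502401), 313.4086232463487, 195.6871090197014, array([[ 0.02875724, -0.99057028,  0.13395352,  0.40845997],
       [-0.99938627, -0.03117376, -0.01597723, -0.02572991],
       [ 0.0200024 , -0.13341185, -0.99085881,  1.10323938],
       [ 0.        ,  0.        ,  0.        ,  1.        ]]))
0.1 [ 0.24254781 -0.57564854  0.22185046] [ 9.80181738e-01  1.98099385e-01 -1.64905636e-04 -6.06237082e-04] [-0.46219481  0.30062791 -0.44324936]
```

View pics/scene0.png

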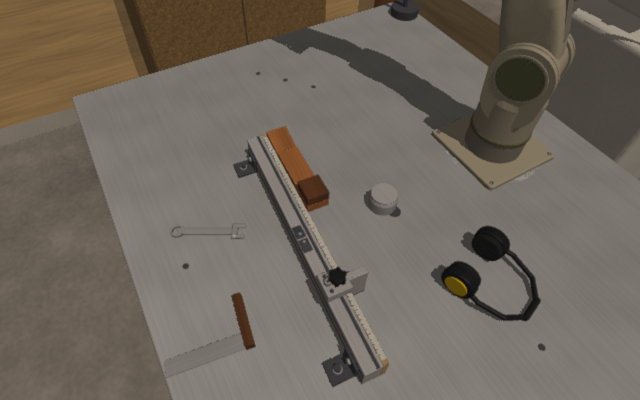

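View pics/top0.png

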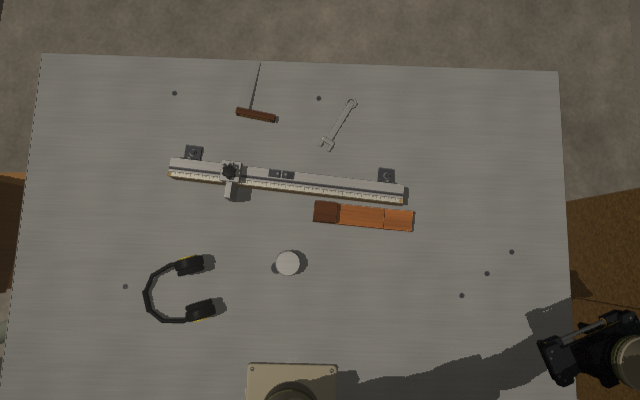

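The scene view shows the fence with the stop near (340,280), plate near (301,238) and blank heel near (315,190). In the top view the fence runs from (169,167) to (404,193), with the stop at about (230,172), the plate at (282,174) and the blank heel at (326,212). I'll enlarge the top view for finer corners.

```bash
python3 - <<'E'
import cv2
im=cv2.imread("pics/top0.png")[145:240,160:420]
cv2.imwrite("pics/c1.png",cv2.resize(im,None,fx=3,fy=3,interpolation=cv2.INTER_CUBIC))
E
```

```text
(no output)
```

View pics/c1.png

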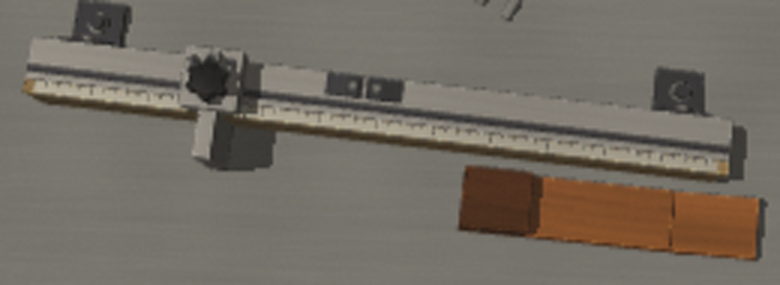

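The crop shows the fence's front top edge from (24,90) to (728,174), the plate ends at about (327,84) and (402,91), the stop carriage from 183 to 243 and the heel top corners at (465,166), (534,174), (529,236) and (459,229).

```bash
python3 - <<'E'
from h import *
import pickle
K=pickle.load(open("top.pkl","rb"))
P=lambda u,v,z:ray(K,160+(u-1)/3,145+(v-1)/3,z)
pts=dict(fBL=(31,37,.06),fFL=(24,90,.06),fBR=(731,119,.06),fFR=(728,174,.06),pl0=(327,84,.062),pl1=(402,91,.062),
 pf0=(325,94,.062), carFL=(181,105,.09),carBL=(186,45,.09),carFR=(237,112,.09),carBR=(243,52,.09),armL=(193,158,.09),armR=(209,162,.09),
 hBL=(465,166,.05),hBR=(534,174,.05),hFR=(529,236,.05),hFL=(459,229,.05),tB=(764,197,.03),tF=(757,259,.03),knob=(208,76,.11))
Q={k:P(*v) for k,v in pts.items()}
for k,q in Q.items(): print(k,q.round(4))
d=Q['fFL']-Q['fFR'];print(np.linalg.norm(d),np.linalg.norm(Q['fBL']-Q['fBR']))
a=np.arctan2(-d[0],d[1]);print("fence yaw",a)
c=(Q['fBL']+Q['fFL']+Q['fBR']+Q['fFR'])/4;print(c)
R=np.array([[np.cos(a),-np.sin(a)],[np.sin(a),np.cos(a)]])
for k,q in Q.items(): print(k,(R.T@(q-c)[:2]).round(4))
E
```

```text
fBL [0.6402 0.3374 0.06  ]
fFL [0.5929 0.3399 0.06  ]
fBR [ 0.5871 -0.2787  0.06  ]
fFR [ 0.5384 -0.276   0.06  ]
pl0 [0.6065 0.0766 0.062 ]
pl1 [0.6024 0.0109 0.062 ]
pf0 [0.5975 0.078  0.062 ]
carFL [0.579  0.1964 0.09  ]
carBL [0.631  0.1953 0.09  ]
carFR [0.5746 0.1489 0.09  ]
carBR [0.6265 0.1465 0.09  ]
armL [0.5341 0.1837 0.09  ]
armR [0.5312 0.1701 0.09  ]
hBL [ 0.5395 -0.0464  0.05  ]
hBR [ 0.5343 -0.1072  0.05  ]
hFR [ 0.4797 -0.104   0.05  ]
hFL [ 0.484  -0.0427  0.05  ]
tB [ 0.5223 -0.3156  0.03  ]
tF [ 0.4667 -0.3091  0.03  ]
knob [0.6009 0.1711 0.11  ]
0.6183543193445948 0.6184465093796596
fence yaw -0.08833487462824662
[0.58967677 0.03065204 0.06      ]
fBL [0.0233 0.3101]
fFL [-0.024   0.3083]
fBR [ 0.0248 -0.3084]
fFR [-0.024 -0.31 ]
pl0 [0.0127 0.0473]
pl1 [ 0.0144 -0.0186]
pf0 [0.0036 0.0478]
carFL [-0.0252  0.1642]
carBL [0.0267 0.1676]
carFR [-0.0255  0.1164]
carBR [0.0265 0.1187]
armL [-0.0688  0.1475]
armR [-0.0706  0.1337]
hBL [-0.0432 -0.0811]
hBR [-0.043  -0.1422]
hFR [-0.0977 -0.1438]
hFL [-0.0988 -0.0824]
tB [-0.0365 -0.3509]
tF [-0.0925 -0.3493]
knob [-0.0012  0.1409]
```

move_arm([
  [[0,0,0],[0,0,-0.18],0],
  [[0,0,0],[0,0,-0.18],0],
  [[0,0,0],[0,0,-0.18],0],
  [[0,0,0],[0,0,-0.18],0],
  [[0,0,0],[0,0,-0.18],0],
  [[0,0,0],[0,0,-0.18],0],
  [[0,0,0],[0,0,0],0],
])

```text
time: 0.98
ee_pos: [0.2425, -0.5758, 0.2221]
eef_rot: [0.739, 0.673, 0.0, -0.0]
ft_force: [0.0, 0.4, 0.0]
width: 0.0248
grip_force: 0.0
```

move_arm([
  [[5.3,1.8,0],[0,0,0],0],
  [[5.3,1.8,0],[0,0,0],0],
  [[5.3,1.8,0],[0,0,0],0],
  [[5.3,1.8,0],[0,0,0],0],
  [[5.3,1.8,0],[0,0,0],0],
  [[5.3,1.8,0],[0,0,0],0],
  [[5.3,1.8,0],[0,0,0],0],
  [[5.3,1.8,0],[0,0,0],0],
  [[5.3,1.8,0],[0,0,0],0],
  [[5.3,1.8,0],[0,0,0],0],
  [[5.3,1.8,0],[0,0,0],0],
  [[5.3,1.8,0],[0,0,0],0],
  [[5.3,1.8,0],[0,0,0],0],
  [[5.3,1.8,0],[0,0,0],0],
  [[5.3,1.8,0],[0,0,0],0],
  [[5.3,1.8,0],[0,0,0],0],
  [[0,0,0],[0,0,0],0],
])

```text
time: 3.1
ee_pos: [0.6062, 0.2474, 0.221]
eef_rot: [0.738, 0.675, -0.0, -0.002]
ft_force: [0.2, -0.2, -1.3]
width: 0.0005
grip_force: 0.0
```

move_arm([
  [[0,0.3,3.6],[0,0,0],0],
  [[0,0,3.6],[0,0,0],0],
  [[0,0,3.6],[0,0,0],0],
  [[0,0,2.6],[0,0,0],0],
  [[0,0,1.5],[0,0,0],0],
  [[0,0,0],[0,0,0],0],
  [[-1.5,0,0],[0,0,0],0],
  [[-1.5,0,0],[0,0,0],0],
  [[-0.5,0,0],[0,0,0],0],
  [[-0.4,0,0],[0,0,0],0],
  [[0,0,0],[0,0,0],0],
])

```text
time: 4.47
ee_pos: [0.6068, 0.2026, 0.0737]
eef_rot: [0.739, 0.674, -0.0, 0.0]
ft_force: [-0.4, -0.1, -0.5]
width: 0.0005
grip_force: 0.0
```

move_arm([
  [[-0.8,0,0],[0,0,0],0],
  [[-0.8,0,0],[0,0,0],0],
  [[-0.8,0,0],[0,0,0],0],
  [[-0.8,0,0],[0,0,0],0],
  [[-0.8,0,0],[0,0,0],0],
  [[-0.8,0,0],[0,0,0],0],
  [[-0.8,0,0],[0,0,0],0],
  [[-0.8,0,0],[0,0,0],0],
  [[-0.8,0,0],[0,0,0],0],
  [[-0.8,0,0],[0,0,0],0],
])

```text
time: 5.72
ee_pos: [0.5995, 0.1226, 0.0735]
eef_rot: [0.739, 0.674, 0.0, 0.0]
ft_force: [0.5, 2.3, 0.3]
width: 0.0003
grip_force: 0.9
```

move_arm([
  [[-0.4,0,0],[0,0,0],0],
  [[-0.4,0,0],[0,0,0],0],
  [[-0.4,0,0],[0,0,0],0],
  [[-0.4,0,0],[0,0,0],0],
])

```text
time: 6.22
ee_pos: [0.5982, 0.1079, 0.0736]
eef_rot: [0.739, 0.674, 0.001, -0.0]
ft_force: [3.4, 5.0, -3.0]
width: 0.0004
grip_force: 2.4
```

move_arm([
  [[-0.2,0,0],[0,0,0],0],
  [[-0.2,0,0],[0,0,0],0],
])

```text
time: 6.48
ee_pos: [0.5978, 0.1036, 0.0736]
eef_rot: [0.739, 0.674, 0.0, 0.0]
ft_force: [2.6, 4.6, -2.2]
width: 0.0005
grip_force: 2.2
```

```bash
cat >> h.py <<'E'
O=np.array([.5897,.0307]);A=-.0883
Rf=np.array([[np.cos(A),-np.sin(A)],[np.sin(A),np.cos(A)]])
def fen(p): return Rf.T@(np.array(p)[:2]-O)
E
python3 - <<'E'
from h import *
im,K=cam("wrist"); cv2.imwrite("pics/w1.png",im)
im,K=cam("top"); cv2.imwrite("pics/c2.png",cv2.resize(im[145:240,160:420],None,fx=3,fy=3,interpolation=cv2.INTER_CUBIC))
s=r.read_state(); print(fen(s["ee_pos"]),s["ft_force"])
E
```

```text
[0.00161438 0.07288568] [ 2.54900511  2.85840716 -2.0241086 ]
```

move_arm([
  [[-0.2,0,0],[0,0,0],0],
  [[-0.2,0,0],[0,0,0],0],
  [[-0.2,0,0],[0,0,0],0],
  [[-0.2,0,0],[0,0,0],0],
])

```text
time: 7.08
ee_pos: [0.597, 0.0951, 0.0736]
eef_rot: [0.739, 0.674, 0.0, 0.0]
ft_force: [2.0, 3.6, -1.9]
width: 0.0003
grip_force: 1.5
```

move_arm([
  [[-0.2,0,0],[0,0,0],0],
  [[-0.2,0,0],[0,0,0],0],
])

```text
time: 7.32
ee_pos: [0.5966, 0.091, 0.0736]
eef_rot: [0.739, 0.674, -0.0, 0.0]
ft_force: [1.9, 2.3, -1.1]
width: 0.0005
grip_force: 1.3
```

move_arm([
  [[-0.1,0,0],[0,0,0],0],
  [[-0.1,0,0],[0,0,0],0],
])

```text
time: 7.58
ee_pos: [0.5964, 0.0892, 0.0736]
eef_rot: [0.739, 0.674, -0.0, 0.0]
ft_force: [3.2, 1.9, -0.4]
width: 0.0005
grip_force: 1.1
```

move_arm([
  [[-0.1,0,0],[0,0,0],0],
  [[-0.1,0,0],[0,0,0],0],
])

```text
time: 7.82
ee_pos: [0.5962, 0.0873, 0.0736]
eef_rot: [0.739, 0.674, -0.0, 0.0]
ft_force: [0.8, 2.0, -1.0]
width: 0.0
grip_force: 1.0
```

move_arm([
  [[-0.1,0,0],[0,0,0],0],
  [[-0.1,0,0],[0,0,0],0],
])

```text
time: 8.07
ee_pos: [0.5955, 0.0847, 0.0733]
eef_rot: [0.739, 0.674, -0.001, -0.0]
ft_force: [0.6, 0.8, 0.4]
width: 0.0009
grip_force: 0.0
```

move_arm([
  [[-0.1,0,0],[0,0,0],0],
  [[-0.1,0,0],[0,0,0],0],
])

```text
time: 8.32
ee_pos: [0.5956, 0.0831, 0.0734]
eef_rot: [0.739, 0.674, -0.0, -0.0]
ft_force: [0.0, -0.4, 0.5]
width: 0.0004
grip_force: 0.0
```

move_arm([
  [[-0.1,0,0],[0,0,0],0],
])

```text
time: 8.45
ee_pos: [0.5956, 0.0822, 0.0735]
eef_rot: [0.739, 0.674, -0.0, -0.0]
ft_force: [-0.0, -0.2, -0.2]
width: 0.0003
grip_force: 0.0
```

move_arm([
  [[1.5,0,0],[0,0,0],0],
  [[1.5,0,0],[0,0,0],0],
  [[0,0,-4],[0,0,0],0],
  [[0,0,-4],[0,0,0],0],
  [[0,0,-4],[0,0,0],0],
  [[-4.5,-2.5,0],[0,0,0],0],
  [[-4.5,-2.5,0],[0,0,0],0],
  [[-4.5,-2.5,0],[0,0,0],0],
  [[-4.5,-2.5,0],[0,0,0],0],
  [[-4.5,-2.5,0],[0,0,0],0],
  [[-4.5,-2.2,0],[0,0,0],0],
  [[0,0,0],[0,0,0],0],
])

```text
time: 9.95
ee_pos: [0.4259, -0.1454, 0.1936]
eef_rot: [0.74, 0.672, -0.001, 0.0]
ft_force: [-0.1, 0.1, 1.2]
width: 0.0003
grip_force: 0.0
```

```bash
python3 - <<'E'
from h import *
im,K=cam("top"); cv2.imwrite("pics/c3.png",cv2.resize(im[145:240,160:420],None,fx=3,fy=3,interpolation=cv2.INTER_CUBIC))
s=r.read_state(); print(fen(s["ee_pos"]),s["ee_pos"],s["ft_force"])
E
```

```text
[-0.14658277 -0.18772502] [ 0.42713372 -0.14336721  0.1937851 ] [-0.31747786  0.14219498  0.12305222]
```

View pics/c3.png

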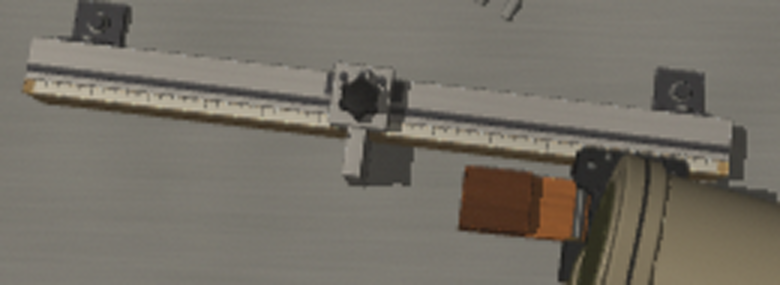

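The stop now covers the plate: its carriage front corners are at (330,122) and (386,130), the knob at (361,97), and the blank is unmoved. I'll check the numbers.

```bash
python3 - <<'E'
from h import *
import pickle
K=pickle.load(open("top.pkl","rb"))
for u,v,z in [(330,122,.09),(386,130,.09),(336,63,.09),(394,71,.09),(361,97,.11),(344,180,.09),(360,183,.09)]: print(fen(ray(K,160+(u-1)/3,145+(v-1)/3,z)).round(4))
E
```

```text
[-0.0246  0.0372]
[-0.0257 -0.0108]
[0.0266 0.0388]
[ 0.0257 -0.0112]
[-0.0035  0.0122]
[-0.0722  0.019 ]
[-0.0731  0.0053]
```

move_arm([
  [[0,0,4],[0,0,0],0],
  [[0,0,4],[0,0,0],0],
  [[0,0,4],[0,0,0],0],
  [[0,0,3],[0,0,0],0],
  [[0,0,2],[0,0,0],0],
  [[0,0,0.7],[0,0,0],0],
  [[0,0,0],[0,0,0],0],
  [[0,1.5,0],[0,0,0],0],
  [[0,1.0,0],[0,0,0],0],
  [[0,0.5,0],[0,0,0],0],
  [[0,0.5,0],[0,0,0],0],
])

```text
time: 11.38
ee_pos: [0.4625, -0.1463, 0.0166]
eef_rot: [0.739, 0.674, 0.0, 0.0]
ft_force: [0.1, -0.5, -0.3]
width: 0.0002
grip_force: 0.0
```

move_arm([
  [[0,0.3,0],[0,0,0],0],
  [[0,0.3,0],[0,0,0],0],
  [[0,0.3,0],[0,0,0],0],
  [[0,0.2,0],[0,0,0],0],
])

```text
time: 11.88
ee_pos: [0.4725, -0.1474, 0.0164]
eef_rot: [0.739, 0.674, -0.001, -0.0]
ft_force: [-3.1, 0.2, 2.7]
width: 0.0007
grip_force: 2.0
```

move_arm([
  [[0,0.2,0],[0,0,0],0],
  [[0,0.15,0],[0,0,0],0],
])

```text
time: 12.12
ee_pos: [0.4767, -0.1477, 0.0165]
eef_rot: [0.739, 0.674, 0.0, 0.0]
ft_force: [-1.4, 0.1, -0.2]
width: 0.0006
grip_force: 0.8
```

move_arm([
  [[0,0.15,0],[0,0,0],0],
  [[0,0.1,0],[0,0,0],0],
])

```text
time: 12.38
ee_pos: [0.4792, -0.1479, 0.0165]
eef_rot: [0.739, 0.674, 0.0, 0.0]
ft_force: [-1.6, 0.5, -0.8]
width: 0.0001
grip_force: 0.7
```

move_arm([
  [[0,0.1,0],[0,0,0],0],
  [[0,0.1,0],[0,0,0],0],
])

```text
time: 12.62
ee_pos: [0.4811, -0.1481, 0.0166]
eef_rot: [0.739, 0.674, -0.0, 0.0]
ft_force: [-0.7, 0.7, -0.5]
width: 0.0002
grip_force: 0.7
```

move_arm([
  [[0,0.1,0],[0,0,0],0],
  [[0,0.1,0],[0,0,0],0],
])

```text
time: 12.88
ee_pos: [0.4831, -0.1483, 0.0166]
eef_rot: [0.739, 0.674, 0.0, 0.0]
ft_force: [-1.2, 1.0, -1.2]
width: 0.0002
grip_force: 0.7
```

move_arm([
  [[0,0.1,0],[0,0,0],0],
  [[0,0.1,0],[0,0,0],0],
])

```text
time: 13.12
ee_pos: [0.4845, -0.1483, 0.0165]
eef_rot: [0.739, 0.674, -0.0, -0.0]
ft_force: [-6.9, 1.6, 5.4]
width: 0.0005
grip_force: 3.7
```

move_arm([
  [[0,0.1,0],[0,0,0],0],
  [[0,0,0],[0,0,0],0],
])

```text
time: 13.38
ee_pos: [0.4845, -0.1484, 0.0164]
eef_rot: [0.739, 0.674, -0.001, -0.001]
ft_force: [-8.8, 2.1, 5.6]
width: 0.0006
grip_force: 4.6
```

move_arm([
  [[0,-1,0],[0,0,0],0],
  [[0,-2,0],[0,0,0],0],
  [[0,0,-4],[0,0,0],0],
  [[0,0,-5],[0,0,0],0],
  [[0,-5,-6],[0,0,0],0],
  [[0,-5,0],[0,0,0],0],
  [[-5,0,0],[0,0,0],0],
  [[-6,0,0],[0,0,0],0],
  [[0,0,0],[0,0,0],0],
])

```text
time: 14.5
ee_pos: [0.3553, -0.2509, 0.1547]
eef_rot: [0.741, 0.672, 0.0, 0.001]
ft_force: [0.3, 1.1, 0.1]
width: 0.0005
grip_force: 0.0
```

```bash
python3 - <<'E'
from h import *
im,K=cam("top"); cv2.imwrite("pics/c4.png",cv2.resize(im[145:240,160:420],None,fx=3,fy=3,interpolation=cv2.INTER_CUBIC))
s=r.read_state(); print(fen(s["ee_pos"]),s["ee_pos"],s["ft_force"])
E
```

```text
[-0.20813278 -0.29860392] [ 0.35604561 -0.24838634  0.15458895] [1.03550104 0.50218187 1.6069731 ]
```

View pics/c4.png

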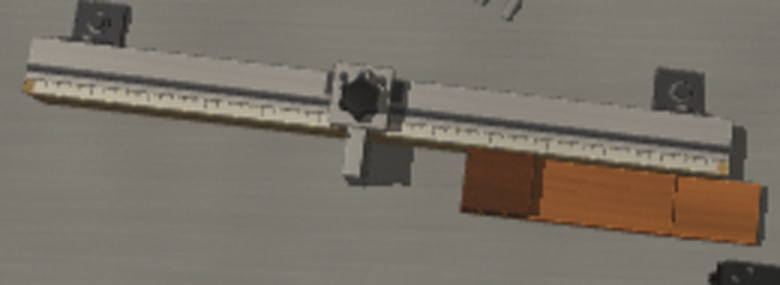

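The blank now lies flush along the fence: heel front corners at (460,212) and (532,219), tail corner at (757,244).

```bash
python3 - <<'E'
from h import *
import pickle
K=pickle.load(open("top.pkl","rb"))
for u,v,z in [(460,212,.05),(532,219,.05),(757,244,.03)]: print(fen(ray(K,160+(u-1)/3,145+(v-1)/3,z)).round(4))
E
```

```text
[-0.084  -0.0816]
[-0.0826 -0.1448]
[-0.0793 -0.3482]
```

move_arm([
  [[4.2,5.1,0],[0,0,0],0],
  [[4.2,5.1,0],[0,0,0],0],
  [[4.2,5.3,0],[0,0,0],0],
  [[0,0,0],[0,0,0],0],
  [[0,0,4],[0,0,0],0],
  [[0,0,4],[0,0,0],0],
  [[0,0,2.5],[0,0,0],0],
  [[0,0,1.2],[0,0,0],0],
  [[0,0,0.3],[0,0,0],0],
  [[0,0,0],[0,0,0],0],
])

```text
time: 15.8
ee_pos: [0.5126, -0.1427, 0.0355]
eef_rot: [0.739, 0.674, 0.0, 0.001]
ft_force: [-1.3, -0.4, 0.5]
width: 0.0003
grip_force: 0.0
```

move_arm([
  [[0.6,0.5,0],[0,0,0],0],
  [[0.6,0.4,0],[0,0,0],0],
  [[0.6,0,0],[0,0,0],0],
  [[0.5,0,0],[0,0,0],0],
  [[0.5,0,0],[0,0,0],0],
  [[0.5,0,0],[0,0,0],0],
  [[0.5,0,0],[0,0,0],0],
  [[0.5,0,0],[0,0,0],0],
  [[0.5,0,0],[0,0,0],0],
  [[0.5,0,0],[0,0,0],0],
])

```text
time: 17.05
ee_pos: [0.5258, -0.0907, 0.0345]
eef_rot: [0.739, 0.674, -0.0, 0.0]
ft_force: [-2.6, -4.1, 2.2]
width: 0.0004
grip_force: 2.2
```

move_arm([
  [[0.5,0,0],[0,0,0],0],
  [[0.5,0,0],[0,0,0],0],
  [[0.5,0,0],[0,0,0],0],
  [[0.5,0,0],[0,0,0],0],
  [[0.5,0,0],[0,0,0],0],
  [[0.5,0,0],[0,0,0],0],
  [[0.5,0,0],[0,0,0],0],
  [[0.5,0,0],[0,0,0],0],
])

```text
time: 18.05
ee_pos: [0.5292, -0.0511, 0.0345]
eef_rot: [0.739, 0.674, -0.001, 0.0]
ft_force: [-3.1, -6.3, 2.8]
width: 0.0008
grip_force: 3.0
```

```bash
python3 - <<'E'
from h import *
im,K=cam("top"); cv2.imwrite("pics/c5.png",cv2.resize(im[145:240,160:420],None,fx=3,fy=3,interpolation=cv2.INTER_CUBIC))
s=r.read_state(); print(fen(s["ee_pos"]),s["ee_pos"],s["ft_force"])
im,K=cam("scene"); cv2.imwrite("pics/s5.png",cv2.resize(im[140:340,220:420],None,fx=3,fy=3,interpolation=cv2.INTER_CUBIC))
E
```

```text
[-0.05297201 -0.08583873] [ 0.52936465 -0.05013296  0.03453692] [-1.79906204 -2.65613344  0.65005021]
```

View pics/s5.png

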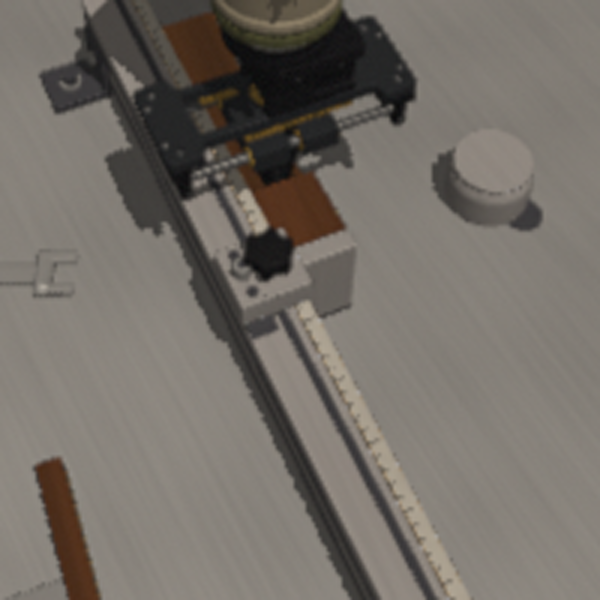

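The scene crop shows the fingers behind the step and the heel end, at about (345,230), near the arm with a small gap still expected. I'll go on slowly.

move_arm([
  [[0.25,0,0],[0,0,0],0],
  [[0.25,0,0],[0,0,0],0],
  [[0.25,0,0],[0,0,0],0],
  [[0.25,0,0],[0,0,0],0],
])

```text
time: 18.65
ee_pos: [0.5302, -0.0415, 0.0345]
eef_rot: [0.739, 0.674, -0.001, 0.0]
ft_force: [-3.4, -5.3, 2.8]
width: 0.0005
grip_force: 3.0
```

move_arm([
  [[0.1,0,0],[0,0,0],0],
  [[0.1,0,0],[0,0,0],0],
  [[0.1,0,0],[0,0,0],0],
])

```text
time: 19.02
ee_pos: [0.5305, -0.0386, 0.0345]
eef_rot: [0.739, 0.674, -0.001, 0.0]
ft_force: [-3.1, -5.1, 3.0]
width: 0.0006
grip_force: 3.0
```

```bash
python3 - <<'E'
from h import *
im,K=cam("top"); cv2.imwrite("pics/c6.png",cv2.resize(im[155:225,260:360],None,fx=6,fy=6,interpolation=cv2.INTER_CUBIC))
s=r.read_state(); print(fen(s["ee_pos"]),s["ee_pos"],s["ft_force"])
E
```

```text
[-0.05290692 -0.07400699] [ 0.53047287 -0.03835305  0.03446749] [-4.09636352 -4.89450391  2.17481473]
```

View pics/c6.png

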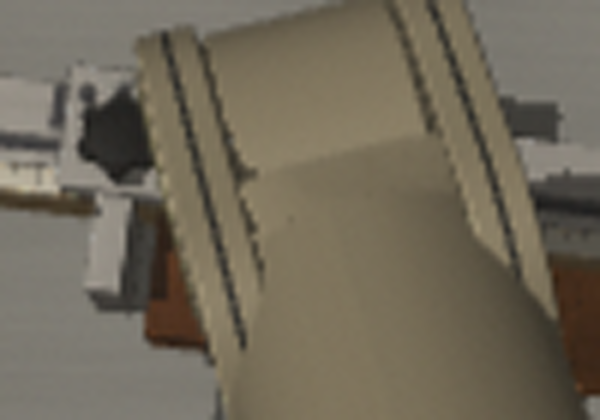

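The crop shows the heel's front corner at about (146,340), just short of the arm.

```bash
python3 - <<'E'
from h import *
import pickle
K=pickle.load(open("top.pkl","rb"))
P=lambda u,v,z:fen(ray(K,260+(u-2.5)/6,155+(v-2.5)/6,z)).round(4)
print(P(146,340,.05),P(64,185,.09),P(120,298,.09),P(87,291,.09))
E
```

```text
[-0.0824 -0.0046] [-0.0246  0.0357] [-0.0696  0.006 ] [-0.0683  0.0201]
```

move_arm([
  [[0.15,0,0],[0,0,0],0],
  [[0.15,0,0],[0,0,0],0],
  [[0.15,0,0],[0,0,0],0],
  [[0.1,0,0],[0,0,0],0],
])

```text
time: 19.58
ee_pos: [0.531, -0.0331, 0.0345]
eef_rot: [0.739, 0.674, -0.001, 0.0]
ft_force: [-3.3, -6.5, 3.3]
width: 0.0005
grip_force: 3.1
```

move_arm([
  [[0.1,0,0],[0,0,0],0],
  [[0.1,0,0],[0,0,0],0],
])

```text
time: 19.82
ee_pos: [0.5311, -0.0312, 0.0345]
eef_rot: [0.739, 0.674, -0.001, 0.0]
ft_force: [-4.0, -6.5, 3.5]
width: 0.0001
grip_force: 3.1
```

move_arm([
  [[0.1,0,0],[0,0,0],0],
])

```text
time: 19.95
ee_pos: [0.5312, -0.0302, 0.0345]
eef_rot: [0.739, 0.674, -0.001, 0.0]
ft_force: [-4.2, -6.3, 3.3]
width: 0.0008
grip_force: 3.2
```

move_arm([
  [[0.1,0,0],[0,0,0],0],
])

```text
time: 20.08
ee_pos: [0.5313, -0.0292, 0.0345]
eef_rot: [0.739, 0.674, -0.001, 0.0]
ft_force: [-4.4, -5.2, 3.4]
width: 0.0003
grip_force: 3.2
```

move_arm([
  [[0.08,0,0],[0,0,0],0],
])

```text
time: 20.2
ee_pos: [0.5313, -0.0289, 0.0345]
eef_rot: [0.739, 0.673, -0.001, 0.0]
ft_force: [-4.4, -9.0, 4.1]
width: 0.0007
grip_force: 4.6
```

move_arm([
  [[0.08,0,0],[0,0,0],0],
])

```text
time: 20.32
ee_pos: [0.5313, -0.0288, 0.0345]
eef_rot: [0.739, 0.673, -0.001, 0.0]
ft_force: [-4.5, -10.9, 4.7]
width: 0.0006
grip_force: 5.6
```

move_arm([
  [[0.08,0,0],[0,0,0],0],
])

```text
time: 20.45
ee_pos: [0.5313, -0.0286, 0.0345]
eef_rot: [0.74, 0.673, -0.002, 0.001]
ft_force: [-5.4, -12.9, 5.6]
width: 0.0004
grip_force: 6.5
```

Firm contact, and the stop holds. I'll back off and look.

move_arm([
  [[-0.2,0,0],[0,0,0],0],
  [[-0.5,0,0],[0,0,0],0],
  [[-1,0,0],[0,0,0],0],
  [[0,0,-3],[0,0,0],0],
  [[0,0,-4],[0,0,0],0],
  [[0,0,-5],[0,0,0],0],
  [[-5,-5,0],[0,0,0],0],
  [[-5,-5,0],[0,0,0],0],
  [[-5,-5,0],[0,0,0],0],
  [[-4,-2,0],[0,0,0],0],
  [[0,0,0],[0,0,0],0],
])

```text
time: 21.82
ee_pos: [0.3608, -0.2036, 0.1547]
eef_rot: [0.741, 0.672, -0.0, 0.001]
ft_force: [0.9, 0.7, -0.4]
width: 0.0006
grip_force: 0.0
```

```bash
python3 - <<'E'
from h import *
im,K=cam("top"); cv2.imwrite("pics/c7.png",cv2.resize(im[155:235,260:400],None,fx=5,fy=5,interpolation=cv2.INTER_CUBIC))
s=r.read_state(); print(fen(s["ee_pos"]),s["ee_pos"],s["ft_force"])
im,K=cam("scene"); cv2.imwrite("pics/s7.png",cv2.resize(im[120:320,230:400],None,fx=3,fy=3,interpolation=cv2.INTER_CUBIC))
E
```

```text
[-0.20614543 -0.25167415] [ 0.36216373 -0.20181466  0.15475864] [-0.07707701  1.06942433 -0.05527704]
```

View pics/c7.png

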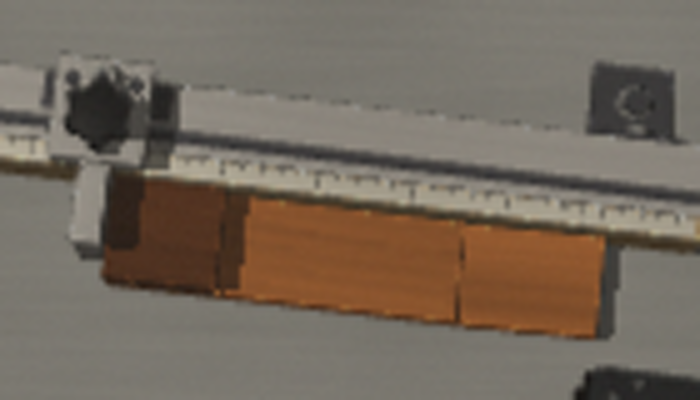

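View pics/s7.png

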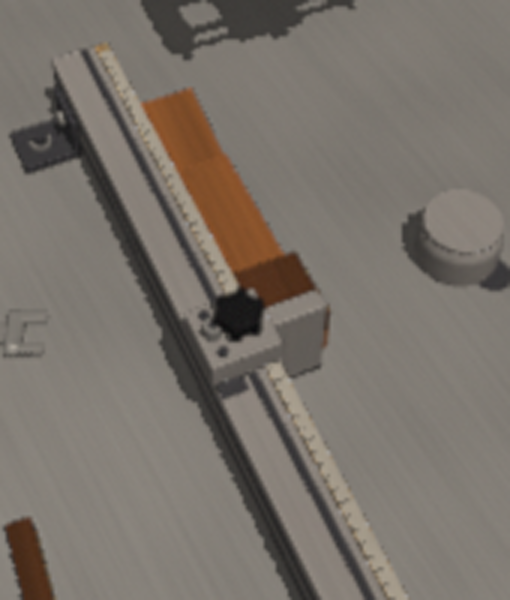

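The top crop shows the heel against the arm (heel front corner at (105,282), tail corner at (600,338), carriage front-left at (52,155)). I'll check these in numbers.

```bash
python3 - <<'E'
from h import *
import pickle
K=pickle.load(open("top.pkl","rb"))
P=lambda u,v,z:fen(ray(K,260+(u-2)/5,155+(v-2)/5,z)).round(4)
for a in [(105,282,.05),(218,296,.05),(600,338,.03),(456,324,.024),(52,155,.09),(148,166,.09),(58,53,.09),(155,64,.09)]: print(P(*a))
E
```

```text
[-0.0827  0.0041]
[-0.083  -0.0556]
[-0.0794 -0.2608]
[-0.0806 -0.184 ]
[-0.0252  0.0362]
[-0.0249 -0.0129]
[0.0276 0.0401]
[ 0.0279 -0.0098]
```

The stop is still home. The heel may be 2 to 3 mm off the face, so one gentle side nudge near the step will give margin.

move_arm([
  [[4.8,1.7,0],[0,0,0],0],
  [[4.8,1.7,0],[0,0,0],0],
  [[4.8,1.7,0],[0,0,0],0],
  [[4.8,1.7,0],[0,0,0],0],
  [[0,0,0],[0,0,0],0],
  [[0,0,4],[0,0,0],0],
  [[0,0,4],[0,0,0],0],
  [[0,0,3],[0,0,0],0],
  [[0,0,2],[0,0,0],0],
  [[0,0,0.7],[0,0,0],0],
  [[0,0,0],[0,0,0],0],
])

```text
time: 23.3
ee_pos: [0.448, -0.0155, 0.0177]
eef_rot: [0.739, 0.674, 0.0, -0.0]
ft_force: [-1.0, -0.6, 0.7]
width: 0.0006
grip_force: 0.0
```

```bash
python3 - <<'E'
from h import *
s=r.read_state(); print(fen(s["ee_pos"]),s["ee_pos"],s["ft_force"])
E
```

```text
[-0.13706302 -0.05848654] [ 0.44801332 -0.01547174  0.01770628] [-0.96728254 -0.62736878  0.66347842]
```

move_arm([
  [[0,1.2,0],[0,0,0],0],
  [[0,1.2,0],[0,0,0],0],
  [[0,1.0,0],[0,0,0],0],
  [[0,0.5,0],[0,0,0],0],
  [[0,0.3,0],[0,0,0],0],
  [[0,0.1,0],[0,0,0],0],
])

```text
time: 24.05
ee_pos: [0.4907, -0.0198, 0.0175]
eef_rot: [0.739, 0.674, -0.0, -0.0]
ft_force: [0.0, -0.2, -0.1]
width: 0.0004
grip_force: 0.0
```

move_arm([
  [[0,0.1,0],[0,0,0],0],
  [[0,0.1,0],[0,0,0],0],
])

```text
time: 24.3
ee_pos: [0.4927, -0.0201, 0.0176]
eef_rot: [0.739, 0.674, -0.0, 0.0]
ft_force: [0.0, 0.2, 0.1]
width: 0.0005
grip_force: 0.0
```

move_arm([
  [[0,0.1,0],[0,0,0],0],
])

```text
time: 24.42
ee_pos: [0.4933, -0.0201, 0.0174]
eef_rot: [0.739, 0.674, -0.0, -0.0]
ft_force: [-3.0, 0.7, 1.0]
width: 0.0005
grip_force: 1.8
```

move_arm([
  [[0,0.1,0],[0,0,0],0],
])

```text
time: 24.55
ee_pos: [0.4936, -0.0202, 0.0172]
eef_rot: [0.739, 0.674, -0.001, -0.001]
ft_force: [-8.1, 0.8, 5.1]
width: 0.0001
grip_force: 4.6
```

The force rose at once, so the blank was already flush; the 2 mm is a small yaw error in my fence frame. I'll retract and hand in.

move_arm([
  [[0,-0.3,0],[0,0,0],0],
  [[0,-1,0],[0,0,0],0],
  [[0,-2,0],[0,0,0],0],
  [[0,0,-4],[0,0,0],0],
  [[0,0,-5],[0,0,0],0],
  [[-5,-2,-4],[0,0,0],0],
  [[-5,-2,0],[0,0,0],0],
  [[-5,0,0],[0,0,0],0],
  [[-5,0,0],[0,0,0],0],
  [[0,0,0],[0,0,0],0],
])

```text
time: 25.8
ee_pos: [0.404, -0.2126, 0.1445]
eef_rot: [0.741, 0.672, -0.0, 0.0]
ft_force: [1.0, 0.3, 0.2]
width: 0.0003
grip_force: 0.0
```

```bash
python3 - <<'E'
from h import *
im,K=cam("top"); cv2.imwrite("pics/c8.png",cv2.resize(im[155:235,260:400],None,fx=5,fy=5,interpolation=cv2.INTER_CUBIC))
a=cv2.imread("pics/c7.png");b=cv2.imread("pics/c8.png")
d=cv2.absdiff(a,b).max(2)[:360,:420]; print((d>40).sum())
E
```

```text
0
```

The picture is unchanged from the one where the stop was home and the heel was against its arm.

```bash
python3 -c "
from bench import r
print(r.close_job())"
```

```text
the job is handed in; nothing more can be done
None
```

The job is handed in, result not reported: the stop dropped into the notch, and the blank is flush along the fence with its heel against the stop's arm, by force readings and a last top view.

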